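# Square a carton into the measuring gauge

### The arm

A 6-joint arm with a two-finger parallel gripper is mounted at the origin on the work surface. World frame = base frame: x ahead of the robot, y to its left, z up, the work surface at z = 0. Lengths are in mm, angles in rad, forces in N, time in s.
With the tool pointing down it reaches from about 375 to 750 mm from the base axis. Payload 9 kg.
Tool frame: the origin (TCP) lies on the centre line of the jaws, within the pads' length; the fingertips stand 17 mm ahead of it and the grasp point (between the pads) lies 2 mm behind it (arm.tip_extent is the distance from the TCP to the fingertips, in mm); y points along the fingers, z is the direction in which the jaws open and shut, and the axes are right-handed (so a half turn about y gives the same grasp; the last joint's range is limited). The gripper opens to 85 mm and grips with 20 to 120 N. Pads are 22 mm wide; open, the fingers measure 114 mm over their backs; the gripper's body (76 mm by 85 mm) begins 54 mm behind the grasp point. The pads swing forward as they close: fully open they stand 13 mm farther back than shut.
Start: joints at [-1.477, 0.104, 0.097, 1.564, 0, 1.353], TCP at [184.073, -571.097, 248.331] pointing down, gripper open.
Joint ranges: [-2.99, 2.99], [-0.84, 1.86], [-1.1, 1.16], [-1.84, 2.11], [-1.51, 1.56], [-3.14, 3.14]. Speed limits (rad/s): [2.22, 2.22, 2.57, 3.14, 3.14, 3.14].

### API

Orientations are given as a rotation vector (axis times angle).
In Python, from station import arm, cams gives the robot as it stands. The module is installed in compiled form; this text tells all that it offers.
- The arm moves only by the shell command python3 -m inch 'ROWS' [OPENING] [FORCE]. ROWS is JSON, a list of rows, each an object with "offset": the shift along the world's x, y, z in cm, a list of three; "yaw": the turn about the world's z in rad. A call has 1 to 20 rows; each row shifts and turns the commanded pose from where the row before left it; what a row does not reach is not made up. A row lasts 1/10 s, in which the tool goes at most 50 mm and 8.59 degrees, less where a joint would pass 70% of its speed; a pose out of reach is approached as far as the arm can. A call is refused whole if a number of a shift passes 5 or a number of a turn 0.15, either way. A call with a gripper value outside its range is refused whole. OPENING is the closure, from 0 (fully open) to 1 (shut), set as the call begins (- or left out, the last holds). The fingers move at their own pace and stop on an object; FORCE is the grip in N (left out, the last holds). Time passes only in rows, so rows that do not move let the fingers close. It gives the time, the measured TCP pose, the force and the opening at its end, in the units of the state.
- arm.state(): the state, without advancing time (a new reading comes with each control period).
- cams.grab_frame(name): name is "side" or "top"; returns the picture (400x640x3 uint8, red, green, blue); there is no depth.
- cams.camera_params(name): a dict with "intrinsics" (3x3 intrinsics, pixels), "distortion" ([k1, k2, p1, p2, k3] as OpenCV has them; the pictures are not rectified), "world_from_camera" (4x4, takes a point from camera to world coordinates). Camera axes: x right, y up, looking along -z (the intrinsics and any distortion apply to the point x, -y, -z); pixel columns grow to the right and rows downward; lengths in mm; the calibration is good to about 2 mm. A picture is of the moment at which its call begins. camera_params takes no time and is no camera call.
- arm.hand_in(): hands the job in, once; it reports no verdict.
Trained networks look in the newest picture that a camera, given by its name, has taken for a name from the list of things; names that differ only in an ending like _2 or _b are one class to them, and where a whole thing is asked for, a point or a joint stands for the part that bears it (a point fixed in the world has none). Each returns a list of dicts, best first, with "conf" (0 to 1); they miss things now and then, are a little off and sometimes report something else, mostly with a low value. They report only what shows in the picture. A call takes as long as a camera call.
- cams.look_for(thing, camera): "extent" ([left, top, right, bottom] in pixels, round what is visible of it).
- cams.spot_point(thing, camera): "point" ([column, row] in pixels: a listed point, or the origin of a listed thing).
The state is a dict: "time_s": time; "joints": joint angles; "dq": joint speeds; "effort": joint torques, N m; "ee_pos": TCP position; "tool_rot": TCP orientation; "ft_force": force on the tool from outside, world axes, zero at the start; "moment": the same for the moment, N m; "opening": finger opening in mm.
Only numpy, scipy, OpenCV 4.12 (cv2) and the standard library are available. Lean on these libraries where they do the work, as an engineer would, in place of code of your own. Each camera call takes 0.05 s, during which the arm holds its last target. There are 200 camera calls.

### The job

Push the small carton with the blue band along the bench into the corner of the aluminium measuring gauge, so that one of its long sides lies flush against the long fence and one end flush against the end stop, and slide the orange cursor along the fence until it stands right up against the carton's other end, so that its length can be read. Only push: keep the carton flat on the bench, never lifting or tipping it, and leave the other things on the bench where they are.

Things in the scene. Friction and masses are not known exactly. Their poses are not given: they have to be found in the camera images.
- gauge: Fixed measuring gauge: an L of aluminium bars 40 mm high, standing on the bare bench. Origin: inner corner of the L, at bench height. x is square to the fence, away from the robot (roughly world x); y runs along the fence towards the end stop (roughly world y). The carton belongs in the quarter x < 0, y < 0; squarely in the corner its centre is at x = -50, y = -70 mm.
- fence_mid (a point): On the inner face (plane x = 0 of the gauge) of the long fence, 20 mm up, 200 mm from the corner (gauge y = -200 mm). The fence is 30 mm thick (gauge x 0 to 30) and runs from gauge y = -480 to +20 mm, with black graduations on top. Same axes as the gauge.
- stop_mid (a point): On the inner face (plane y = 0 of the gauge) of the end stop, 20 mm up, 60 mm out from the fence (gauge x = -60 mm). The stop is 22 mm thick (gauge y 0 to 22) and reaches from the fence to gauge x = -120 mm, towards the robot. Same axes as the gauge.
- carton_center (a point): Centre, 35 mm above the bench, of the loose carton: closed brown box with a blue band round it, 100 mm (its own x) by 140 mm (its own y), 70 mm high, about 0.4 to 0.8 kg, too wide to grip from above. It starts on the robot's side of the fence, clear of it, its long side within about 0.4 rad of the fence's direction, and slides on the bare bench.
- cursor (a joint): Travel of the orange cursor along the fence, in m, growing towards the end stop. It starts between 0 (farthest from the stop) and 0.05; 0.36 at most. Its measuring face is at gauge y = -0.40 + travel, so it meets the squared carton at 0.26. It slides with about 1.5 N of friction and stays where it is left.
- cursor_blade (a point): Centre of the face, turned to the stop, of the cursor's upright orange blade, 35 mm up. The blade is 10 mm thick along the fence (its flat back is the side to push), 4 to 64 mm out from the fence, 3 to 67 mm above the bench. A saddle on top of the fence (53 mm high, reaching 40 mm back from the face) carries it; 15 mm and more from the fence the blade's back is clear of it.
- battery: Bystander: black slide-on battery pack, 112 x 72 mm, 61 mm high, lying beside the outer side of the end stop. Origin: centre of underside.
- bit_box: Bystander: small green screwdriver-bit box, 90 x 45 mm, 30 mm high. Origin: centre of underside.
- screwdriver: Bystander: screwdriver lying on the bench, about 200 mm long and 26 mm thick, at the left of the bench. Origin: under the middle of its length, at bench height. Its own x axis runs along the shaft, towards the tip.
- tape: Bystander: roll of clear tape lying flat, 90 mm across, 48 mm high. Origin: centre of underside.
- tin: Bystander: red tin of grease standing upright, 60 mm across, 95 mm high. Origin: centre of underside.

How it is judged:
By the outcome, as a careful person would: the job done as asked, in the order asked, and still so for the second after the job is handed in, with the robot touching nothing.
It also fails if it takes over 72 s, if anything falls off the work surface, if the arm or the gripper's body presses on something with over 40 N, if the wrist force passes 120 N, or if a joint passes its speed limit or range.

## Working session

There is one attempt and no reset: what is moved stays moved. The work goes in short steps, Python scripts to look and compute and a shell command to move; the robot and the scene stay as the last step left them, time stands still between calls to the robot, and variables do not carry over. Pictures are saved under pics/ and viewed, about 8 in all and at most 12, crops included, and the job is handed in when it is done.

```bash
mkdir -p pics
cat > h.py <<'E'
import numpy as np, cv2
from station import arm, cams
def ray(cam,px):
    p=cams.camera_params(cam);K=np.array(p["intrinsics"]);d=np.array(p["distortion"]);T=np.array(p["world_from_camera"])
    u=cv2.undistortPoints(np.array([[px]],float),K,d)[0,0]
    return T[:3,3],T[:3,:3]@np.array([u[0],-u[1],-1])
def at(cam,px,z):
    o,r=ray(cam,px); return o+r*(z-o[2])/r[2]
def proj(cam,X):
    p=cams.camera_params(cam);K=np.array(p["intrinsics"]);d=np.array(p["distortion"]);T=np.array(p["world_from_camera"])
    c=(np.atleast_2d(X)-T[:3,3])@T[:3,:3]; c=c*[1,-1,-1]
    return cv2.projectPoints(c,np.zeros(3),np.zeros(3),K,d)[0][:,0]
def save(cam,n,crop=None,s=1):
    im=cams.grab_frame(cam)[:,:,::-1]
    if crop: im=im[crop[1]:crop[3],crop[0]:crop[2]]
    cv2.imwrite("pics/"+n,cv2.resize(im,None,fx=s,fy=s,interpolation=cv2.INTER_CUBIC))
E
python3 - <<'E'
from h import *
np.set_printoptions(precision=1,suppress=True)
for c in("top","side"):
    save(c,c+"0.png",s=1.25); print(c,np.array(cams.camera_params(c)["world_from_camera"]))
    for t,z in(("gauge",0),("fence_mid",20),("stop_mid",20),("carton_center",35),("cursor_blade",35),("battery",0),("bit_box",0),("screwdriver",0),("tape",0),("tin",0)):
        for r in cams.spot_point(t,c)[:1]: print(t,round(r["conf"],2),np.array(r["point"]),at(c,r["point"],z))
print(arm.state())
E
```

```text
top [[  -0.     1.    -0.1  306.7]
 [  -1.    -0.    -0.     6.6]
 [  -0.     0.1    1.  1600.3]
 [   0.     0.     0.     1. ]]
gauge 0.67 [274. 157.] [644.9 147.3   0. ]
fence_mid 0.96 [339.6 161.8] [622.3 -60.2  20. ]
stop_mid 0.59 [272.9 175.6] [581.4 149.   20. ]
carton_center 0.86 [314.3 202.2] [494.2  20.5  35. ]
cursor_blade 0.9 [394.8 179.3] [ 561.9 -228.7   35. ]
battery 0.78 [235.1 185. ] [556.5 270.9   0. ]
bit_box 0.84 [409.1 239.4] [ 378.  -272.1    0. ]
screwdriver 0.53 [176.9 203.5] [499.8 456.4   0. ]
tape 0.56 [225.8 242.8] [374.4 298.5   0. ]
tin 0.95 [454.4 203. ] [ 489.7 -419.2    0. ]
side [[ -0.9   0.3  -0.4  35.9]
 [ -0.5  -0.5   0.7 875.6]
 [ -0.    0.8   0.6 763.1]
 [  0.    0.    0.    1. ]]
gauge 0.75 [267.5 220.2] [639.2 142.    0. ]
fence_mid 0.71 [312.9 182.6] [609.3 -50.2  20. ]
stop_mid 0.86 [284.1 221.6] [581.6 144.3  20. ]
carton_center 0.67 [334. 206.] [489.8  36.9  35. ]
cursor_blade 0.98 [351.  155.4] [ 571. -224.   35.]
battery 0.86 [266.5 254.1] [563.1 252.7   0. ]
bit_box 0.58 [410.6 171.6] [ 385.9 -281.5    0. ]
screwdriver 0.71 [239.2 322.3] [490.7 454.    0. ]
tape 0.95 [323.3 297.3] [369.9 304.3   0. ]
tin 0.8 [399.2 142.6] [ 488.6 -439.7    0. ]
{'time_s': 1.1, 'joints': array([-1.5,  0.1,  0.1,  1.6, -0. ,  1.4]), 'dq': array([ 0., -0.,  0., -0., -0.,  0.]), 'effort': array([  0. , -55.7,  50.4,   0. ,  -0. ,  -0. ]), 'ee_pos': array([ 184.1, -571.1,  248.3]), 'tool_rot': array([-0.3,  2.1, -2.1]), 'ft_force': array([ 0.1, -1.3,  0.2]), 'moment': array([-0.,  0.,  0.]), 'opening': 85.20014400116979}
```

```bash
python3 - <<'E'
import cv2
a=cv2.imread("pics/top0.png");b=cv2.imread("pics/side0.png")
cv2.imwrite("pics/topc.png",cv2.resize(a[150:350,250:550],None,fx=2.66,fy=2.66,interpolation=2))
E
python3 -c "
from h import *
print(arm.state()['tool_rot'])"
```

```text
[-0.32273096  2.05313137 -2.0533516 ]
```

View pics/topc.png

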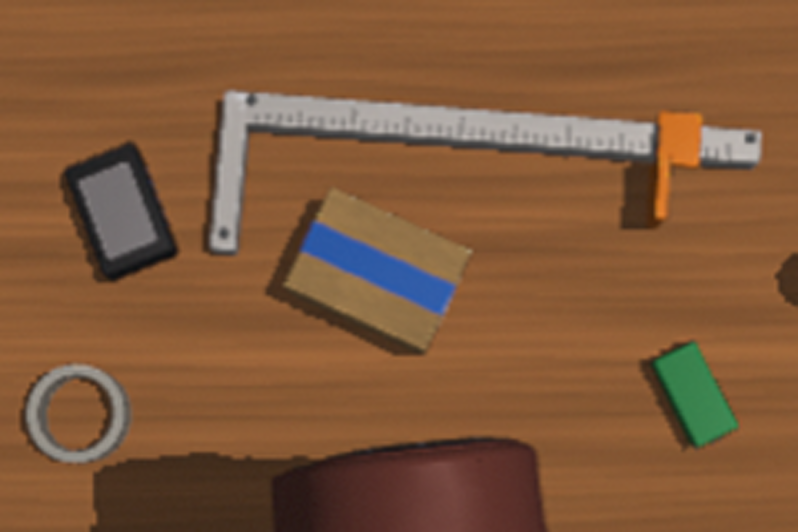

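View pics/side0.png

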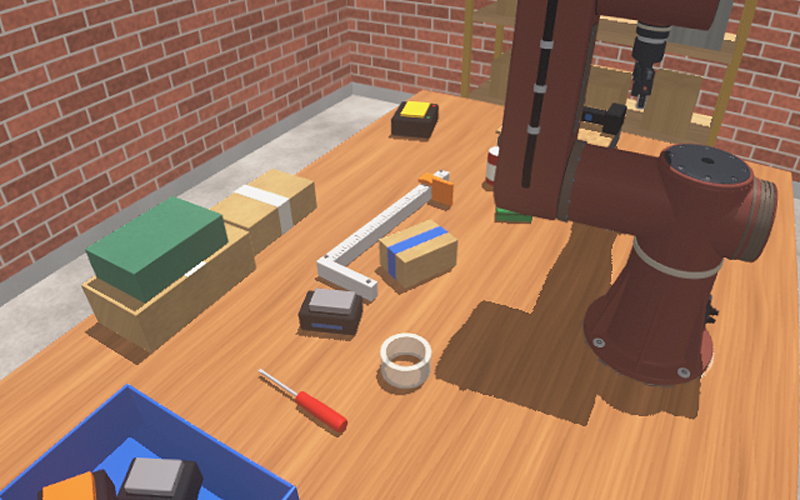

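```bash
cat >> h.py <<'E'
def c2(u,v,z): return at("top",[(250+u/2.66)/1.25,(150+v/2.66)/1.25],z)
E
python3 - <<'E'
from h import *
np.set_printoptions(precision=1,suppress=True)
for p in [(333,189),(471,250),(425,352),(284,287)]: print("carton",c2(*p,70))
for p in [(247,125),(650,153),(755,161)]: print("fence",c2(*p,40))
for p in [(247,125),(237,250)]: print("stop",c2(*p,40))
for p in [(655,218),(667,218)]: print("blade",c2(*p,67))
im=cams.grab_frame("top"); hsv=cv2.cvtColor(im,cv2.COLOR_RGB2HSV)
m=cv2.inRange(hsv,(100,120,80),(125,255,255)); m[:,:250]=0;m[:,420:]=0;m[:150]=0;m[280:]=0
r=cv2.minAreaRect(cv2.findNonZero(m)); print(r); 
b=[at("top",q,70) for q in cv2.boxPoints(r)]; print(np.array(b),at("top",r[0],70))
E
```

```text
carton [567.7  62.   70. ]
carton [510.1 -62.2  70. ]
carton [418.5 -19.2  70. ]
carton [478.7 107.   70. ]
fence [634.6 142.9  40. ]
fence [ 602.6 -231.6   40. ]
fence [ 593.8 -329.1   40. ]
stop [634.6 142.9  40. ]
stop [517.  152.3  40. ]
blade [ 537.5 -229.9   67. ]
blade [ 537.3 -240.8   67. ]
((313.1317138671875, 200.2146453857422), (46.236087799072266, 9.079593658447266), 24.77513885498047)
[[513.8  92.3  70. ]
 [538.8  80.7  70. ]
 [478.3 -44.7  70. ]
 [453.7 -32.9  70. ]] [496.   23.6  70. ]
```

```bash
cat >> h.py <<'E'
from scipy.spatial.transform import Rotation as Ro
C=np.array([634.6,143.]);PSI=-0.084
ex=np.array([np.cos(PSI),np.sin(PSI)]);ey=np.array([-np.sin(PSI),np.cos(PSI)])
def g2w(x,y): return C+x*ex+y*ey
def w2g(p): d=np.array(p[:2])-C; return np.array([d@ex,d@ey])
def st():
    s=arm.state();R=Ro.from_rotvec(s["tool_rot"]).as_matrix();j=R[:,2]
    print("t",round(s["time_s"],2),"ee",s["ee_pos"].round(1),"g",w2g(s["ee_pos"]).round(1),"jawyaw",round(float(np.arctan2(j[1],j[0])),3),"f",s["ft_force"].round(1),"op",round(s["opening"],1),"down",R[:,1].round(2))
E
python3 -c "
from h import *
st();print(arm.tip_extent,g2w(-235,-135)); print('want jaw',np.pi/2+PSI, PSI-np.pi/2)"
python3 -m inch '[{"offset":[5,0,0],"yaw":0},{"offset":[5,0,0],"yaw":0},{"offset":[5,0,0],"yaw":0},{"offset":[5,0,0],"yaw":0},{"offset":[0,5,0],"yaw":0},{"offset":[0,5,0],"yaw":0}]'
```

```text
t 1.15 ee [ 184.1 -571.1  248.3] g [-389.  -749.4] jawyaw -1.259 f [0.1 0.  0.6] op 85.2 down [ 0. -0. -1.]
17.0 [389.10192375  28.19279396]
want jaw 1.4867963267948965 -1.6547963267948966
time_s: 1.75
ee_pos: [385.5, -470.8, 242.7]
tool_rot: [-0.326, 2.062, -2.046]
ft_force: [0.8, 0.8, 1.2]
opening: 85.4
```

```bash
python3 -m inch '[{"offset":[0,5,0],"yaw":-0.04},{"offset":[0,5,0],"yaw":-0.04},{"offset":[0,5,0],"yaw":-0.04},{"offset":[0,5,0],"yaw":-0.04},{"offset":[0,5,0],"yaw":-0.04},{"offset":[0,5,0],"yaw":-0.04},{"offset":[0,5,0],"yaw":-0.04},{"offset":[0,5,0],"yaw":-0.04},{"offset":[0,5,0],"yaw":-0.04},{"offset":[0,5,0],"yaw":-0.04},{"offset":[0,0,-5],"yaw":0},{"offset":[0,0,-5],"yaw":0},{"offset":[0,0,-5],"yaw":0},{"offset":[0,0,-2],"yaw":0},{"offset":[0,0,0],"yaw":0},{"offset":[0,0,0],"yaw":0}]' && python3 -c "
from h import *
st();save('side','s1.png',s=1.25)"
```

```text
time_s: 3.35
ee_pos: [384.4, 28.8, 79.3]
tool_rot: [-0.097, -2.176, 2.177]
ft_force: [-0.7, -0.7, 1.0]
opening: 85.0
t 3.35 ee [384.4  28.8  79.3] g [-239.8 -134.8] jawyaw -1.659 f [-0.7 -0.7  1. ] op 85.0 down [ 0. -0. -1.]
```

View pics/s1.png

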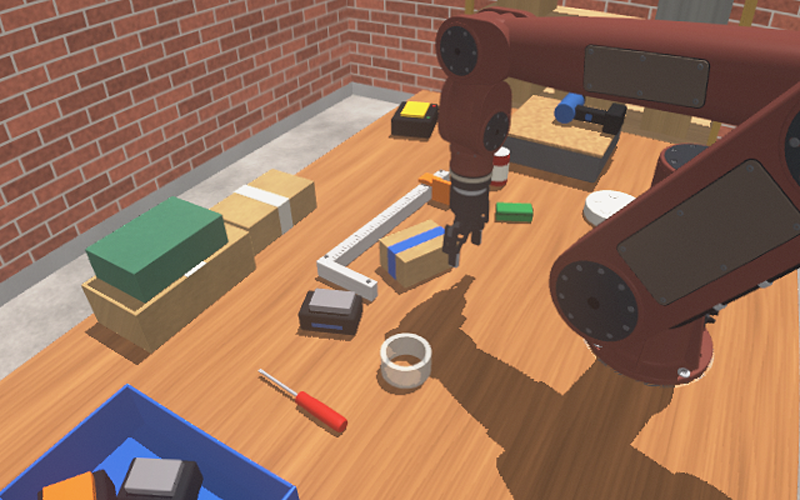

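```bash
python3 -m inch '[{"offset":[0,0,-2],"yaw":0.004},{"offset":[0,0,-2],"yaw":0},{"offset":[0,0,-1],"yaw":0},{"offset":[1,-0.08,0],"yaw":0},{"offset":[1,-0.08,0],"yaw":0},{"offset":[0.5,-0.04,0],"yaw":0},{"offset":[0.5,-0.04,0],"yaw":0},{"offset":[0.5,-0.04,0],"yaw":0},{"offset":[0.5,-0.04,0],"yaw":0},{"offset":[0.5,-0.04,0],"yaw":0},{"offset":[0.5,-0.04,0],"yaw":0},{"offset":[0.5,-0.04,0],"yaw":0},{"offset":[0.5,-0.04,0],"yaw":0},{"offset":[0.5,-0.04,0],"yaw":0},{"offset":[0.5,-0.04,0],"yaw":0},{"offset":[0.5,-0.04,0],"yaw":0},{"offset":[0.5,-0.04,0],"yaw":0},{"offset":[0,0,0],"yaw":0}]' && python3 -c "
from h import *
st();save('top','t1.png',(200,120,440,280),3.3)"
```

```text
time_s: 5.2
ee_pos: [465.0, 22.4, 28.5]
tool_rot: [-0.093, -2.179, 2.179]
ft_force: [0.1, -1.6, -0.4]
opening: 85.5
t 5.2 ee [465.   22.4  28.5] g [-158.9 -134.4] jawyaw -1.655 f [ 0.1 -1.6 -0.4] op 85.5 down [ 0. -0. -1.]
```

View pics/t1.png

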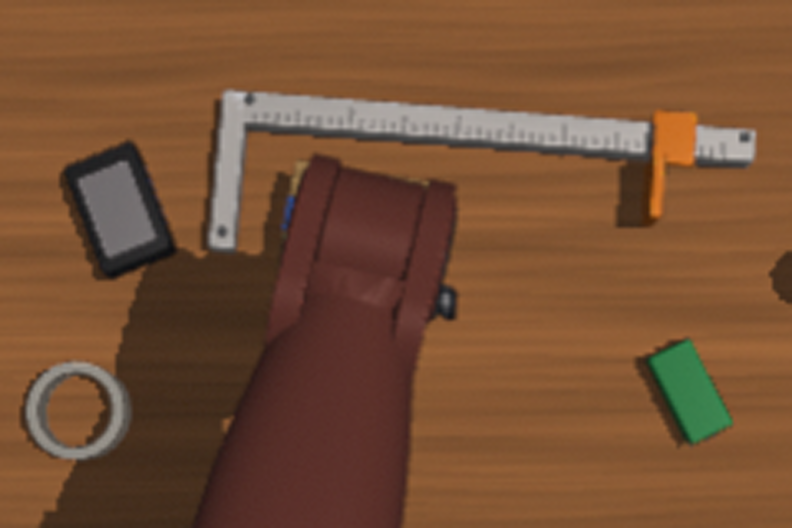

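```bash
python3 -m inch '[{"offset":[0.5,-0.04,0],"yaw":0},{"offset":[0.5,-0.04,0],"yaw":0},{"offset":[0.5,-0.04,0],"yaw":0},{"offset":[0.5,-0.04,0],"yaw":0},{"offset":[0.5,-0.04,0],"yaw":0},{"offset":[0.5,-0.04,0],"yaw":0},{"offset":[0,0,0],"yaw":0},{"offset":[-1.5,0.13,0],"yaw":0},{"offset":[-2,0.17,0],"yaw":0},{"offset":[-3,0.17,0],"yaw":0},{"offset":[0,0,5],"yaw":0},{"offset":[0,-2,5],"yaw":0},{"offset":[0,-5,0],"yaw":0},{"offset":[0,-5,0],"yaw":0},{"offset":[0,-5,0],"yaw":0},{"offset":[0,-2,0],"yaw":0},{"offset":[0,0,0],"yaw":0}]' && python3 -c "
from h import *
st();save('top','t2.png',(200,120,440,280),3.3)"
```

```text
time_s: 6.95
ee_pos: [429.3, -166.7, 125.1]
tool_rot: [-0.097, -2.176, 2.178]
ft_force: [0.2, 0.2, -0.7]
opening: 85.4
t 6.95 ee [ 429.3 -166.7  125.1] g [-178.6 -325.8] jawyaw -1.659 f [ 0.2  0.2 -0.7] op 85.4 down [ 0. -0. -1.]
```

View pics/t2.png

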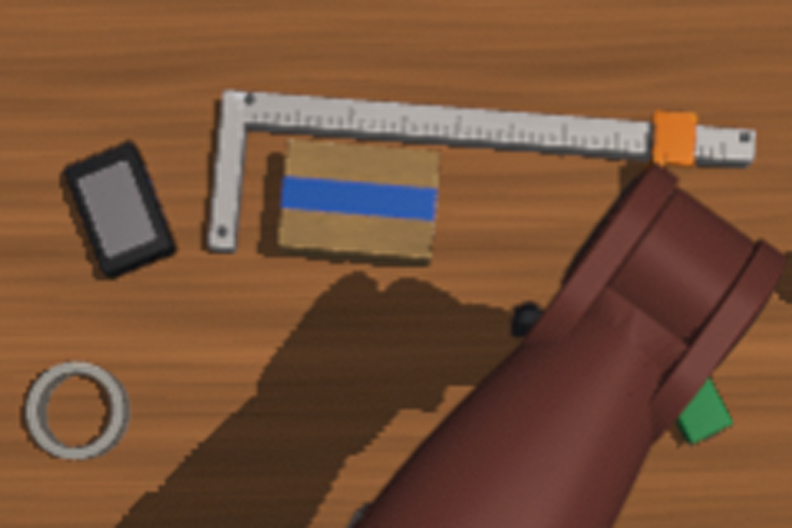

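```bash
cat >> h.py <<'E'
def c3(u,v,z): return at("top",[200+u/3.3,120+v/3.3],z)
def band():
    im=cams.grab_frame("top"); m=cv2.inRange(cv2.cvtColor(im,cv2.COLOR_RGB2HSV),(100,120,80),(125,255,255)); m[:,:250]=0;m[:,420:]=0;m[:140]=0;m[280:]=0
    r=cv2.minAreaRect(cv2.findNonZero(m)); b=[w2g(at("top",q,70)).round(1) for q in cv2.boxPoints(r)]; print("band",b,w2g(at("top",r[0],70)).round(1))
E
python3 - <<'E'
from h import *
for p in [(290,138),(438,153),(430,264),(280,248)]: print(w2g(c3(*p,70)).round(1))
for p in [(246,124),(640,152),(236,248)]: print("gauge",w2g(c3(*p,40)).round(1))
band()
E
```

```text
[-16.3 -45.6]
[ -20.9 -182.4]
[-123.8 -181.9]
[-118.7  -44.6]
gauge [ 0.1 -0.9]
gauge [  -0.9 -371.2]
gauge [-117.8   -1.4]
band [array([-79.8, -41.3]), array([-51.6, -41.4]), array([ -53.6, -180.1]), array([ -81.7, -179.6])] [ -66.7 -110.7]
```

```bash
python3 -c "
from h import *
print(arm.state()['joints'].round(2), g2w(-68,-222)-arm.state()['ee_pos'][:2])"
```

```text
[-0.65 -0.33 -0.53  1.37  0.    2.58] [119.09457821  91.34268157]
```

```bash
python3 -m inch '[{"offset":[1.2,0.9,0],"yaw":0.145},{"offset":[1.2,0.9,0],"yaw":0.145},{"offset":[1.2,0.9,0],"yaw":0.145},{"offset":[1.2,0.9,0],"yaw":0.145},{"offset":[1.2,0.9,0],"yaw":0.145},{"offset":[1.2,0.9,0],"yaw":0.145},{"offset":[1.2,0.9,0],"yaw":0.145},{"offset":[1.2,0.9,0],"yaw":0.145},{"offset":[1.2,0.9,0],"yaw":0.145},{"offset":[1.2,1.0,0],"yaw":0.145},{"offset":[0,0,0],"yaw":0.125},{"offset":[0,0,0],"yaw":0},{"offset":[0,0,0],"yaw":0}]' 0.4 && python3 -c "
from h import *
st();print(arm.state()['joints'].round(2)); save('side','s2.png',(200,100,440,280),3.3)"
```

```text
time_s: 8.35
ee_pos: [549.0, -71.7, 124.8]
tool_rot: [-1.169, 1.27, -1.27]
ft_force: [-0.2, -0.4, 0.6]
opening: 51.2
t 8.35 ee [549.  -71.7 124.8] g [ -67.3 -221.2] jawyaw -0.082 f [-0.2 -0.4  0.6] op 51.2 down [ 0.  0. -1.]
[-0.37 -0.02 -0.26  1.34  0.    1.29]
```

View pics/s2.png

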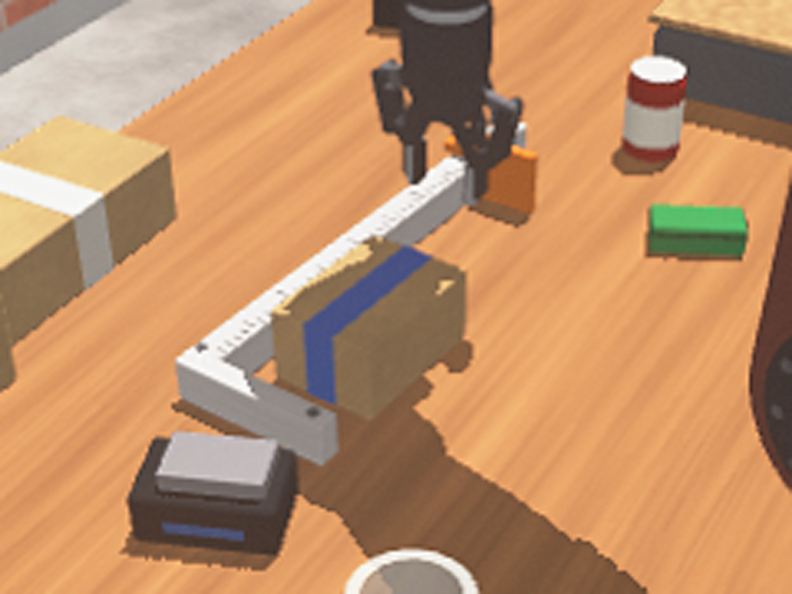

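```bash
python3 -m inch '[{"offset":[0,0,-4],"yaw":0},{"offset":[0,0,-4],"yaw":0},{"offset":[0,0,-1.6],"yaw":0},{"offset":[0.08,1,0],"yaw":0},{"offset":[0.08,1,0],"yaw":0},{"offset":[0.04,0.5,0],"yaw":0},{"offset":[0.04,0.5,0],"yaw":0},{"offset":[0.04,0.5,0],"yaw":0},{"offset":[0.04,0.5,0],"yaw":0},{"offset":[0.04,0.5,0],"yaw":0},{"offset":[0.04,0.5,0],"yaw":0},{"offset":[0.04,0.5,0],"yaw":0},{"offset":[0.04,0.4,0],"yaw":0},{"offset":[0.04,0.4,0],"yaw":0}]' && python3 -c "
from h import *
st()" && python3 -m inch '[{"offset":[0.02,0.2,0],"yaw":0},{"offset":[0,0.1,0],"yaw":0}]' && python3 -c "
from h import *
st();band()"
```

```text
time_s: 9.8
ee_pos: [554.2, -9.4, 28.7]
tool_rot: [-1.17, 1.268, -1.268]
ft_force: [-0.3, -4.3, 2.0]
opening: 51.4
t 9.8 ee [554.2  -9.4  28.7] g [ -67.3 -158.6] jawyaw -0.08 f [-0.3 -4.3  2. ] op 51.4 down [-0. -0. -1.]
time_s: 10.0
ee_pos: [554.4, -6.5, 28.7]
tool_rot: [-1.17, 1.268, -1.268]
ft_force: [-0.0, -3.4, 1.5]
opening: 51.1
t 10.0 ee [554.4  -6.5  28.7] g [ -67.3 -155.7] jawyaw -0.08 f [-0.  -3.4  1.5] op 51.1 down [-0.  0. -1.]
band [array([-59.9,  -3.8]), array([-55.9, -61.3]), array([-80.3, -63.2]), array([-84.4,  -5.9])] [-70.2 -33.6]
```

```bash
for i in 1 2 3; do python3 -m inch '[{"offset":[0.01,0.15,0],"yaw":0},{"offset":[0,0,0],"yaw":0}]' | grep -E "ee_pos|force"; done
```

```text
ee_pos: [554.5, -5.1, 28.6]
ft_force: [0.3, -2.1, 0.0]
ee_pos: [554.6, -3.6, 28.7]
ft_force: [0.6, -2.4, 0.3]
ee_pos: [554.5, -2.7, 28.7]
ft_force: [-1.8, -5.1, -0.0]
```

```bash
for i in 1 2; do python3 -m inch '[{"offset":[0.01,0.1,0],"yaw":0},{"offset":[0,0,0],"yaw":0}]' | grep -E "ee_pos|force"; done
```

```text
ee_pos: [554.5, -2.7, 28.7]
ft_force: [-3.2, -11.1, 0.6]
ee_pos: [554.4, -2.6, 28.8]
ft_force: [-5.2, -17.6, 2.3]
```

```bash
python3 -m inch '[{"offset":[-0.2,-1.2,0],"yaw":0},{"offset":[-0.2,-2,0],"yaw":0},{"offset":[0,0,5],"yaw":0},{"offset":[0,0,5],"yaw":0},{"offset":[-0.7,1.2,0],"yaw":-0.145},{"offset":[-0.7,1.2,0],"yaw":-0.145},{"offset":[-0.7,1.2,0],"yaw":-0.145},{"offset":[-0.7,1.2,0],"yaw":-0.145},{"offset":[-0.7,1.2,0],"yaw":-0.145},{"offset":[-0.7,1.2,0],"yaw":-0.145},{"offset":[-0.7,1.2,0],"yaw":-0.145},{"offset":[-0.7,1.2,0],"yaw":-0.145},{"offset":[-0.7,1.2,0],"yaw":-0.145},{"offset":[-0.7,1.0,0],"yaw":-0.145},{"offset":[0,0,0],"yaw":-0.125},{"offset":[0,0,0],"yaw":0}]' 0.15 >/dev/null; python3 -c "
from h import *
st();save('top','t3.png',(200,120,440,280),3.3);print(cams.spot_point('carton_center','side')[:1]) if 0 else 0"
```

```text
t 12.65 ee [480.8  86.2 128.7] g [-148.5  -69.5] jawyaw -1.653 f [-0.1 -0.9  0.7] op 72.6 down [ 0.  0. -1.]
```

```bash
python3 -m inch '[{"offset":[0,0,-4],"yaw":0},{"offset":[0,0,-4],"yaw":0},{"offset":[0,0,-2],"yaw":0},{"offset":[0.5,-0.04,0],"yaw":0},{"offset":[0.5,-0.04,0],"yaw":0},{"offset":[0.5,-0.04,0],"yaw":0},{"offset":[0.4,-0.04,0],"yaw":0},{"offset":[0.4,-0.04,0],"yaw":0},{"offset":[0.3,-0.02,0],"yaw":0},{"offset":[0.3,-0.02,0],"yaw":0},{"offset":[0,0,0],"yaw":0}]' |grep -E "ee_pos|force"; for i in 1 2 3; do python3 -m inch '[{"offset":[0.15,-0.01,0],"yaw":0},{"offset":[0,0,0],"yaw":0}]' | grep -E "ee_pos|force"; done; python3 -c "
from h import *
st()"
```

```text
ee_pos: [510.6, 83.3, 28.9]
ft_force: [-0.3, 0.2, -0.1]
ee_pos: [511.5, 83.3, 28.7]
ft_force: [-1.3, 0.3, -1.0]
ee_pos: [513.0, 83.1, 28.7]
ft_force: [-1.9, 0.1, -0.3]
ee_pos: [514.6, 83.0, 28.6]
ft_force: [-1.4, 0.3, -1.4]
t 14.4 ee [514.6  83.   28.6] g [-114.6  -69.8] jawyaw -1.655 f [-1.4  0.3 -1.4] op 72.5 down [ 0. -0. -1.]
```

```bash
for i in 1 2 3 4 ; do python3 -m inch '[{"offset":[0.12,-0.01,0],"yaw":0},{"offset":[0,0,0],"yaw":0}]' | grep -E "ee_pos|force"; done
```

```text
ee_pos: [515.8, 82.9, 28.7]
ft_force: [-1.6, -1.1, 0.0]
ee_pos: [517.0, 82.8, 28.7]
ft_force: [-2.7, -0.0, -0.1]
ee_pos: [518.2, 82.7, 28.8]
ft_force: [-2.6, -0.1, -2.0]
ee_pos: [518.6, 82.8, 28.6]
ft_force: [-6.2, 2.1, 2.0]
```

```bash
for i in 1 2 ; do python3 -m inch '[{"offset":[0.1,-0.01,0],"yaw":0},{"offset":[0,0,0],"yaw":0}]' | grep -E "ee_pos|force|rot"; done
python3 -m inch '[{"offset":[-1.2,0.1,0],"yaw":0},{"offset":[-2,0.17,0],"yaw":0},{"offset":[-1,0,5],"yaw":0},{"offset":[0,0,5],"yaw":0},{"offset":[0,-5,0],"yaw":0.14},{"offset":[0,-5,0],"yaw":0.14},{"offset":[0,-5,0],"yaw":0.14},{"offset":[0,-3,0],"yaw":0.14},{"offset":[0,0,0],"yaw":0}]' >/dev/null; python3 -c "
from h import *
st();band();save('top','t4.png',(230,130,370,235),5.7);save('side','s4.png',(200,100,440,280),3.3)"
```

```text
ee_pos: [518.6, 82.9, 28.2]
tool_rot: [-0.088, -2.177, 2.176]
ft_force: [-11.1, 2.1, 3.2]
ee_pos: [518.6, 83.1, 27.9]
tool_rot: [-0.086, -2.176, 2.175]
ft_force: [-14.8, 3.9, 5.3]
t 16.5 ee [480.9 -83.6 128.4] g [-134.1 -238.7] jawyaw -1.135 f [ 0.1 -0.1 -0. ] op 72.7 down [ 0. -0. -1.]
band [array([-61.9,   2.6]), array([-34.,   3.]), array([ -34.5, -135.9]), array([ -62.2, -135.9])] [-48.2 -66.6]
```

View pics/t4.png

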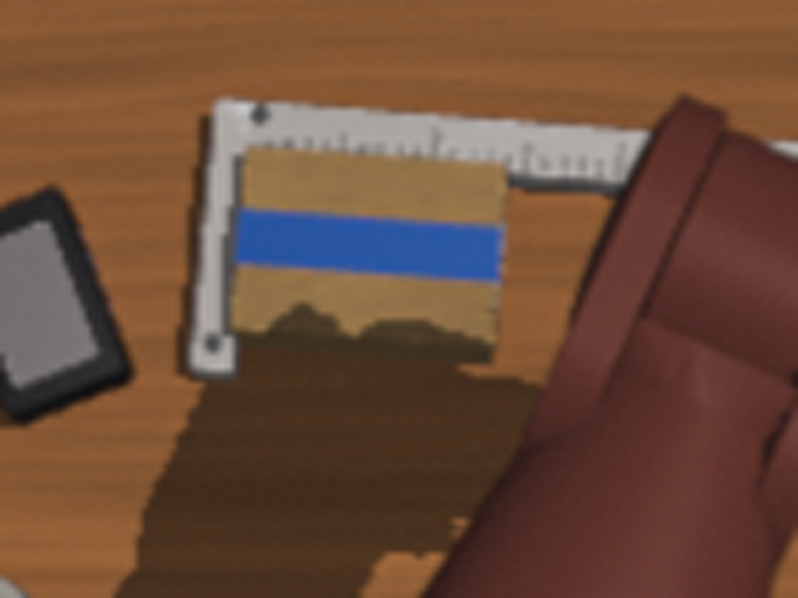

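View pics/s4.png

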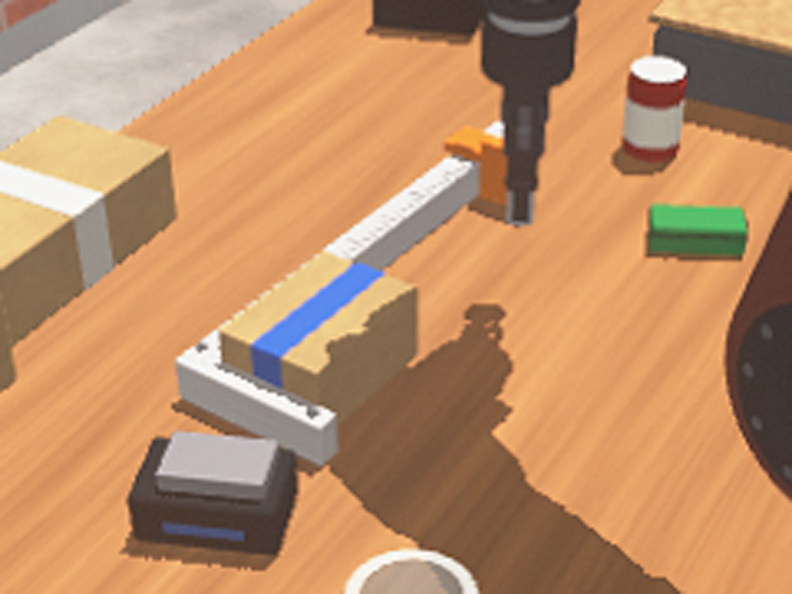

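```bash
python3 -m inch '[{"offset":[1.1,0.5,0],"yaw":0.131},{"offset":[1.1,0.5,0],"yaw":0.131},{"offset":[1.1,0.5,0],"yaw":0.131},{"offset":[1.1,0.6,0],"yaw":0.131},{"offset":[1.1,0.6,0],"yaw":0.131},{"offset":[1.1,0.6,0],"yaw":0.131},{"offset":[1.1,0.6,0],"yaw":0.131},{"offset":[1.1,0.6,0],"yaw":0.131},{"offset":[0,0,-4],"yaw":0},{"offset":[0,0,-4],"yaw":0},{"offset":[0,0,-1.6],"yaw":0},{"offset":[0.08,1,0],"yaw":0},{"offset":[0.08,1,0],"yaw":0},{"offset":[0.06,0.7,0],"yaw":0},{"offset":[0,0,0],"yaw":0}]' 0.6 >/dev/null; python3 -c "
from h import *
st()"; for i in 1 2 3; do python3 -m inch '[{"offset":[0.02,0.2,0],"yaw":0},{"offset":[0,0,0],"yaw":0}]' | grep -E "ee_pos|force"; done
```

```text
t 18.15 ee [571.7  -6.8  33.8] g [ -50.1 -154.6] jawyaw -0.088 f [-0.8 -0.2  0.1] op 34.0 down [ 0. -0. -1.]
ee_pos: [571.0, -5.9, 32.4]
ft_force: [0.4, -0.2, -0.7]
ee_pos: [570.8, -4.0, 31.9]
ft_force: [0.9, -0.7, 0.4]
ee_pos: [570.7, -3.7, 31.9]
ft_force: [-2.7, -9.5, 1.4]
```

```bash
python3 -m inch '[{"offset":[-0.1,-1,0],"yaw":0},{"offset":[-0.2,-2,0],"yaw":0},{"offset":[0,-2,4],"yaw":0},{"offset":[0,-3,4],"yaw":0},{"offset":[-0.4,-5,1],"yaw":0},{"offset":[-0.4,-5,0],"yaw":0},{"offset":[-0.4,-5,0],"yaw":0},{"offset":[-0.4,-5,0],"yaw":0},{"offset":[0,0,0],"yaw":0}]' 1 >/dev/null; python3 -c "
from h import *
st();
for c in ('top','side'):
  cams.grab_frame(c)
  for r in cams.spot_point('cursor_blade',c)[:1]: print(c,r['conf'],w2g(at(c,r['point'],35)))
save('side','s5.png',(280,90,440,210),5)"
```

```text
t 19.65 ee [ 550.9 -286.5  121.4] g [ -47.4 -435. ] jawyaw -0.095 f [0.3 0.6 0.7] op 0.1 down [ 0. -0. -1.]
top 0.63 [ -40.85562837 -377.73868531]
side 0.87 [ -31.47347213 -367.9850944 ]
```

View pics/s5.png

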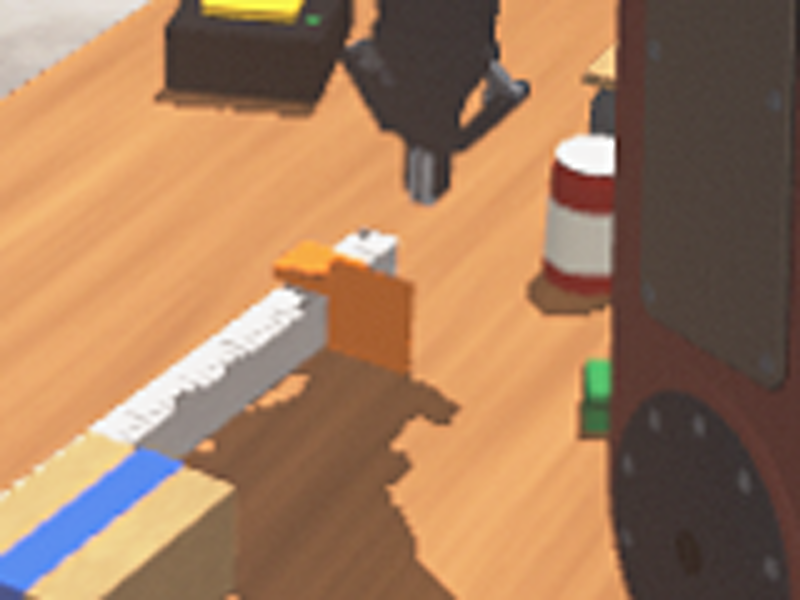

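```bash
python3 -m inch '[{"offset":[0.3,0,-4],"yaw":0.011},{"offset":[0,0,-2.5],"yaw":0},{"offset":[0,0,-1.4],"yaw":0},{"offset":[0.08,1,0],"yaw":0},{"offset":[0.08,1,0],"yaw":0},{"offset":[0.04,0.5,0],"yaw":0},{"offset":[0.04,0.5,0],"yaw":0},{"offset":[0.04,0.5,0],"yaw":0},{"offset":[0.04,0.5,0],"yaw":0},{"offset":[0.04,0.5,0],"yaw":0},{"offset":[0.08,1,0],"yaw":0},{"offset":[0.08,1,0],"yaw":0},{"offset":[0,0,0],"yaw":0}]' >/dev/null; python3 -c "
from h import *
st();
for c in ('top','side'):
  cams.grab_frame(c)
  for r in cams.spot_point('cursor_blade',c)[:1]: print(c,r['conf'],w2g(at(c,r['point'],35)))
"
```

```text
t 21.2 ee [ 560.3 -213.6   42.4] g [ -44.1 -361.5] jawyaw -0.077 f [-0.8 -0.3  0.6] op 0.1 down [-0.  0. -1.]
side 0.83 [ -35.44130443 -324.29549725]
```

```bash
python3 -m inch '[{"offset":[0.08,1,0],"yaw":0},{"offset":[0.08,1,0],"yaw":0},{"offset":[0.08,1,0],"yaw":0},{"offset":[0.08,1,0],"yaw":0},{"offset":[0.08,1,0],"yaw":0},{"offset":[0.09,1,0],"yaw":0},{"offset":[0.09,1,0],"yaw":0},{"offset":[0.09,1,0],"yaw":0},{"offset":[0.09,1,0],"yaw":0},{"offset":[0.09,1,0],"yaw":0},{"offset":[0.09,1,0],"yaw":0},{"offset":[0.08,1,0],"yaw":0},{"offset":[0.08,1,0],"yaw":0},{"offset":[0.06,0.7,0],"yaw":0},{"offset":[0.06,0.7,0],"yaw":0},{"offset":[0.06,0.7,0],"yaw":0},{"offset":[0.05,0.5,0],"yaw":0},{"offset":[0.05,0.5,0],"yaw":0},{"offset":[0,0,0],"yaw":0}]' >/dev/null; python3 -c "
from h import *
st();save('side','s6.png',(230,110,430,260),4)"
```

```text
t 23.3 ee [574.  -53.6  42.5] g [ -43.9 -200.9] jawyaw -0.077 f [0.6 0.3 0.3] op -0.0 down [-0.  0. -1.]
```

View pics/s6.png

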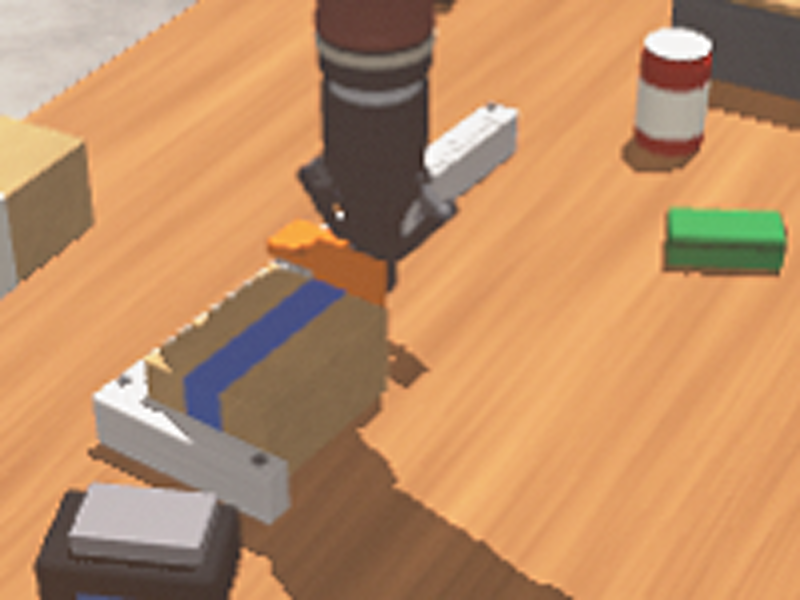

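Cursor blade (near 350,275) is ahead of the closed fingers and about 20–30 mm short of the carton end (385,305). Creep on.

```bash
python3 -m inch '[{"offset":[0.03,0.4,0],"yaw":0},{"offset":[0.03,0.4,0],"yaw":0},{"offset":[0.03,0.4,0],"yaw":0},{"offset":[0.03,0.4,0],"yaw":0},{"offset":[0.02,0.3,0],"yaw":0},{"offset":[0.02,0.3,0],"yaw":0},{"offset":[0.02,0.3,0],"yaw":0},{"offset":[0.02,0.3,0],"yaw":0},{"offset":[0,0,0],"yaw":0}]' | grep -E "ee_pos|force"; for i in 1 2 3 4 5; do python3 -m inch '[{"offset":[0.02,0.2,0],"yaw":0},{"offset":[0,0,0],"yaw":0}]' | grep -E "ee_pos|force"; done
```

```text
ee_pos: [576.1, -25.8, 42.6]
ft_force: [-0.6, -1.2, 0.4]
ee_pos: [576.2, -24.1, 42.6]
ft_force: [-0.6, -0.4, 1.4]
ee_pos: [576.4, -22.1, 42.5]
ft_force: [0.2, 0.5, 1.3]
ee_pos: [576.7, -20.1, 42.5]
ft_force: [-1.0, -0.6, 0.6]
ee_pos: [576.9, -18.1, 42.5]
ft_force: [-0.5, -0.2, -0.1]
ee_pos: [577.1, -16.1, 42.5]
ft_force: [-0.1, 0.7, 0.0]
```

```bash
for i in 1 2 3 4; do python3 -m inch '[{"offset":[0.01,0.1,0],"yaw":0},{"offset":[0,0,0],"yaw":0}]' | grep -E "ee_pos|force"; done
```

```text
ee_pos: [577.2, -15.2, 42.5]
ft_force: [-0.8, -0.2, 0.6]
ee_pos: [577.3, -14.2, 42.5]
ft_force: [-1.7, -0.1, 0.7]
ee_pos: [577.4, -13.2, 42.6]
ft_force: [-2.1, 0.1, 0.2]
ee_pos: [577.4, -13.0, 42.6]
ft_force: [-1.7, -5.4, -0.7]
```

```bash
python3 -m inch '[{"offset":[0,0.08,0],"yaw":0},{"offset":[0,0,0],"yaw":0}]' | grep -E "ee_pos|force"; python3 -m inch '[{"offset":[0,-0.2,0],"yaw":0},{"offset":[-0.1,-1.5,0],"yaw":0},{"offset":[-0.2,-2,0],"yaw":0},{"offset":[0,0,5],"yaw":0},{"offset":[0,0,5],"yaw":0},{"offset":[-2,-5,0],"yaw":0},{"offset":[-2,-5,0],"yaw":0},{"offset":[-2,-5,0],"yaw":0},{"offset":[-2,-5,0],"yaw":0},{"offset":[0,0,0],"yaw":0}]' |grep -E "ee_pos|force"; python3 -c "
from h import *
band()
a=cams.grab_frame('top')[140:220,240:360,::-1];b=cams.grab_frame('side')[140:260,230:370,::-1]
f=lambda i,s:cv2.resize(i,s,interpolation=2)
cv2.imwrite('pics/f.png',np.hstack([f(a,(450,300)),f(b,(350,300))]))
for t,z in(('battery',0),('bit_box',0),('tape',0),('tin',0),('screwdriver',0)):
  for r in cams.spot_point(t,'side')[:1]: print(t,at('side',r['point'],z).round(0))
"
```

```text
ee_pos: [577.4, -12.9, 42.6]
ft_force: [-1.8, -9.4, 0.2]
ee_pos: [498.0, -239.9, 142.7]
ft_force: [0.4, 0.8, -0.8]
band [array([-61.7,   3.2]), array([-33.9,   3.4]), array([ -35.1, -134.5]), array([ -62.9, -134.3])] [-48.4 -65.7]
battery [574. 251.   0.]
bit_box [ 389. -268.    0.]
tape [369. 304.   0.]
tin [ 488. -415.    0.]
screwdriver [489. 447.   0.]
```

View pics/f.png

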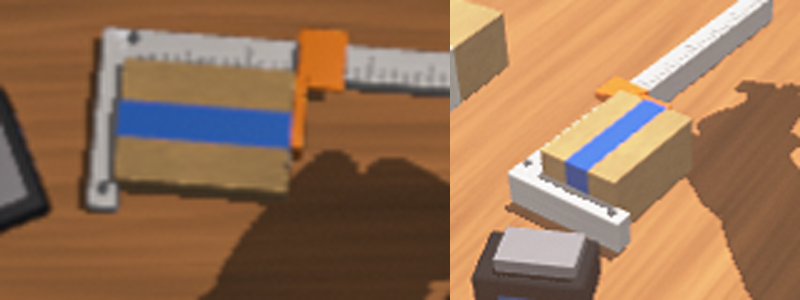

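Run:
```python
from h import *
im=cams.grab_frame("top").astype(float)
def edge(ch,cols,lo,hi,z,rising):
    P=[]
    for c in cols:
        g=np.diff(ch[lo(c):hi(c),c])*rising; g=np.clip(g,0,None); k=g.argmax(); s=slice(max(k-2,0),k+3)
        P.append(w2g(at("top",[c,lo(c)+.5+(g[s]*np.arange(len(g))[s]).sum()/g[s].sum()],z)))
    P=np.array(P); p=np.polyfit(P[:,1],P[:,0],1); print("slope",p[0].round(4),"x@-70",np.polyval(p,-70).round(2),"rms",np.std(P[:,0]-np.polyval(p,P[:,1])).round(2))
bl=im[:,:,2]-im[:,:,0]
q=lambda gx,gy,z:proj("top",[*g2w(gx,gy),z])[0]
def mid(gx,z):
    a,b=q(gx,-10,z),q(gx,-130,z); return lambda c:int(round(a[1]+(c-a[0])*(b[1]-a[1])/(b[0]-a[0])))
cols=range(int(q(-50,-15,70)[0])+1,int(q(-50,-125,70)[0]))
for gx,r in((-34,1),(-62,-1)):
    m=mid(gx,70); edge(bl,cols,lambda c:m(c)-4,lambda c:m(c)+5,70,r)
m=mid(30,40); w=im.min(2); edge(w,cols,lambda c:m(c)-4,lambda c:m(c)+5,40,1)
```

```text
slope 0.0072 x@-70 -33.28 rms 0.13
slope 0.0084 x@-70 -63.11 rms 0.18
slope 0.012 x@-70 32.04 rms 0.4
```

```bash
python3 -c "
from h import *
st();print(arm.hand_in())"
```

```text
t 27.7 ee [ 500.6 -233.3  142.5] g [-101.9 -386.2] jawyaw -0.076 f [0.5 1.3 0.3] op -0.1 down [ 0.  0. -1.]
the job is handed in; nothing more can be done
None
```

The carton is in the gauge corner and the orange cursor is up against its free end. I handed the job in at about 28 s with the arm clear of everything.

- **Pushing:** I squared the carton with a wide two-finger push towards the fence. I then pushed it to the end stop (about 17 N), against the fence (about 15 N), and lightly onto the stop again (about 10 N). Last, I pushed the cursor up to it with the gripper closed, to about 9 N of contact.
- **Fence side:** Fitted edges put the carton within about 0.004 rad of the fence direction. Its centre is about 50 mm from the fence face, once corrected for the 2 mm offset I measured on the fence's outer edge.
- **End stop and cursor:** The tool stalled at the same place on both end pushes, within 0.2 mm. The last picture shows no visible gap at the cursor. Seen from above, the carton's centre reads about 4 mm closer to the stop than the nominal -70 mm. That cannot be real with the stop in the way, so I take it as an error in my estimate of where the corner is.
- **Other things on the bench:** The networks' positions for most of them differ from the first look by about 4 to 14 mm, and the tin by about 25 mm. My path stayed clear of all of them and no unexpected contact force appeared, so I put this down to network scatter. I did not check it further.

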